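# Divide a mating hive: slide the divider through the roof slot

## Task

Take the green divider board out of its wooden stand, find the slot in the roof of the small white hive with its lower edge, and slide it down through the slot, past the sprung seal, until its top rail sits fully home on the roof; then let go. Feel your way gently: never let the board bear on the hive with more than about 20 N, and leave the yellow excluder panel and the other things on the bench undisturbed.

Things in the scene. Friction and masses are not known exactly. Their poses are not given: they have to be found in the camera images.
- divider_tab (a point): Centre of the green divider's grip tab: 40 mm (y) x 10 mm (x) x 34 mm high; pinch it across x. The divider is a flat upright all-green plastic panel, about 90 g. Own axes: x across the thickness, y along the width, z up to the tab. Centre is 134 mm above the lower edge, tab spans 112 to 146 mm. Either way round is right.
- divider_rail (a point): Middle of the underside of the divider's top rail, 100 mm above the lower edge; same axes. The rail is 130 mm (y) x 14 mm (x) x 12 mm high and too big for the slot: it is the stop.
- divider_edge (a point): Middle of the divider's lower edge, its lowest point; same axes. The blade between edge and rail is 110 mm wide (y), 6 mm thick (x), 100 mm tall; its lower edge is half-round, 3 mm radius.
- stand_groove (a point): Middle of the groove floor of the wooden stand that holds the divider, 10 mm over the table. Groove 7.5 mm wide, cheeks to 45 mm over the table: lift the divider straight up 40 mm or more to clear it. A like stand holds a yellow panel with black slits and orange top, which stays there; which stand is where varies.
- hive_top (a point): Small white hive, fixed, box 200 (x) x 150 (y) mm. Point above the BOX's middle at the roof's upper face, 150 mm over the table; z up. Roof: plywood plate 206 x 158 x 12 mm, yellow lines beside the slot; foam under it yields about 1 mm per 4 N. Slot along y, 115 mm long, 8 mm wide. The roof sits off the box's middle along x (not measured): slot centre at x -12..+12 mm, y 0; it will not shift.
- hive_seal (a point): In the hive, 26 mm below hive_top, same axes: height of the axis of a sprung round bar, 16 mm diameter, on the slot's -x side. It presses the blade with 2 to 4 N against a fin on the slot's +x side, 45 mm deep. Pushing the edge past the bar (18 to 27 mm deep) takes 3 to 8 N; then the blade is held and will not fall home by itself. Home: rail on the roof, edge 100 mm below hive_top.

How it is judged:
By the outcome, as a careful person would: the job done as asked, in the order asked, and still so for the second after the job is handed in, with the robot touching nothing.
It also fails if it takes over 72 s, if anything falls off the work surface, if the arm or the gripper's body presses on something with over 40 N, if the wrist force passes 120 N, or if a joint passes its speed limit or range.

## Robot

A 6-joint arm with a two-finger parallel gripper is mounted at the origin on the work surface. World frame = base frame: x ahead of the robot, y to its left, z up, the work surface at z = 0. Lengths are in mm, angles in rad, forces in N, time in s.
With the tool pointing down it reaches from about 350 to 875 mm from the base axis. Payload 4.2 kg.
Tool frame: the origin (TCP) lies at the very end of the fingers, on their centre line; the grasp point (between the pads) lies 19 mm behind it; y points along the fingers, z is the direction in which the jaws open and shut, and the axes are right-handed (so a half turn about y gives the same grasp; the last joint's range is limited). The gripper opens to 85 mm and grips with 20 to 120 N. Pads are 22 mm wide; open, the fingers measure 114 mm over their backs; the gripper's body (76 mm by 85 mm) begins 54 mm behind the grasp point. The pads swing forward as they close: fully open they stand 13 mm farther back than shut.
Start: joints at [-0.9, 0.385, 0.008, 0, -1.194, -0.259], TCP at [250.175, -572.723, 205.012] pointing down, gripper open.
Joint ranges: [-3.14, 3.14], [-1.21, 2.06], [-1.07, 1.41], [-3.16, 2.05], [-2.99, -0.16], [-3.1, 3.1]. Speed limits (rad/s): [2.79, 2.79, 3.14, 3.14, 3.14, 3.14].

## Interface

Orientations are given as a unit quaternion [x, y, z, w].
In Python, from bench import arm gives the robot as it stands.
- The arm moves only by the shell command python3 -m creep 'ROWS'. ROWS is JSON, a list of rows, each an object with "delta_pos": the shift along the tool's x, y, z in mm, a list of three; "rot": the turn, a rotation vector about the tool's x, y, z in rad, a list of three; "jaw": the finger opening in mm, from 0 to 85.4. A call has exactly 10 rows; each row shifts and turns the commanded pose from where the row before left it, along the tool's axes as they then stand; what a row does not reach is not made up. A row lasts 1/12 s, in which the tool goes at most 41.7 mm and 7.16 degrees, less where a joint would pass 70% of its speed; a pose out of reach is approached as far as the arm can. A call is refused whole if a number of a shift passes 41.7 or a number of a turn 0.125, either way. A call with a gripper value outside its range is refused whole. The fingers move at their own pace and stop on an object; the grip force is fixed at half the most. Time passes only in rows, so rows that do not move let the fingers close, or fill a call up. It gives the time, the measured TCP pose, the force and the opening at its end, in the units of the state.
- arm.read_state(): the state, without advancing time (a new reading comes with each control period).
- arm.get_image(name): name is "side" or "top"; returns the picture (480x640x3 uint8, red, green, blue); there is no depth.
- arm.calibration(name): a dict with "intrinsics" (3x3 intrinsics, pixels), "dist_coeffs" ([k1, k2, p1, p2, k3] as OpenCV has them; the pictures are not rectified), "R" (3x3) and "t" (3): a world point X has camera coordinates R X + t. Camera axes: x right, y down, z forward; pixel columns grow to the right and rows downward; lengths in mm; the calibration is good to about 2 mm. A picture is of the moment at which its call begins. calibration takes no time and is no camera call.
- arm.job_done(): hands the job in, once; it reports no verdict.
Trained networks look in the newest picture that a camera, given by its name, has taken for a name from the list of things; names that differ only in an ending like _2 or _b are one class to them, and where a whole thing is asked for, a point or a joint stands for the part that bears it (a point fixed in the world has none). Each returns a list of dicts, best first, with "p" (0 to 1); they miss things now and then, are a little off and sometimes report something else, mostly with a low value. They report only what shows in the picture. A call takes as long as a camera call.
- arm.find_in(camera, target): "location" ([column, row] in pixels, amid what is visible of it).
- arm.masks_of(camera, target): "pixels" (480x640 bool, what is visible of it) and "location" ([column, row] in pixels, amid what is visible of it).
The state is a dict: "clock": time; "joints": joint angles; "joint_vel": joint speeds; "joint_efforts": joint torques, N m; "position": TCP position; "ee_rot": TCP orientation; "contact_force": force on the tool from outside, world axes, zero at the start; "wrist_torque": the same for the moment, N m; "gripper_width": finger opening in mm.
Only numpy, scipy, OpenCV 4.12 (cv2) and the standard library are available. Lean on these libraries where they do the work, as an engineer would, in place of code of your own. Each camera call takes 0.05 s, during which the arm holds its last target. There are 200 camera calls.

## Working session

There is one attempt and no reset: what is moved stays moved. The work goes in short steps, Python scripts to look and compute and a shell command to move; the robot and the scene stay as the last step left them, time stands still between calls to the robot, and variables do not carry over. Pictures are saved under pics/ and viewed, about 8 in all and at most 12, crops included, and the job is handed in when it is done.

```bash
mkdir -p pics; ls
python3 - <<'E'
from bench import arm
import cv2,numpy as np
for n in("side","top"):
    im=arm.get_image(n); cv2.imwrite(f"pics/{n}0.png",im[...,::-1])
    c=arm.calibration(n); print(n,np.round(c["intrinsics"],1).tolist(),np.round(c["dist_coeffs"],3),np.round(c["R"],3).tolist(),np.round(c["t"],1))
    print("C",-np.array(c["R"]).T@c["t"])
    for t in("divider_tab","divider_rail","stand_groove","hive_top"):
        print(n,t,[(np.round(d["location"],1).tolist(),round(d["p"],2)) for d in arm.find_in(n,t)][:3])
s=arm.read_state();print(s)
E
```

```text
pics
side [[470.9, 0.0, 302.3], [0.0, 470.9, 232.7], [0.0, 0.0, 1.0]] [-0.045  0.     0.     0.     0.   ] [[-0.885, -0.465, 0.012], [-0.363, 0.674, -0.643], [0.291, -0.574, -0.765]] [498.3 240.  719.3]
C [318.72157707 482.56247535 699.20005407]
side divider_tab [([311.0, 275.6], 0.92)]
side divider_rail [([311.8, 278.5], 0.93), ([372.1, 168.5], 0.67)]
side stand_groove [([316.8, 313.0], 0.82), ([312.9, 275.4], 0.71)]
side hive_top [([370.9, 167.1], 0.57)]
top [[505.7, 0.0, 317.0], [0.0, 505.7, 242.7], [0.0, 0.0, 1.0]] [-0.138  0.     0.     0.     0.   ] [[0.005, -1.0, -0.027], [-0.999, -0.004, -0.049], [0.049, 0.027, -0.998]] [  65.5  538.7 1013.7]
C [ 487.80992323   39.69310063 1040.46056246]
top divider_tab [([296.6, 269.5], 0.93)]
top divider_rail [([300.0, 266.1], 0.73)]
top stand_groove []
top hive_top [([452.3, 253.4], 0.7)]
{'clock': 0.5, 'joints': array([-9.00405725e-01,  3.84735447e-01,  7.86058051e-03, -4.19148183e-05,
       -1.19403496e+00, -2.58617511e-01]), 'joint_vel': array([ 0.00154698, -0.00074353,  0.00333772,  0.00032207, -0.00102766,
       -0.00028012]), 'joint_efforts': array([ 2.79112819e-04, -3.91692173e+01,  1.88443208e+01,  4.18702081e+00,
       -7.49414721e-04, -8.75669670e-08]), 'position': array([ 250.16210744, -572.69222827,  204.9689731 ]), 'ee_rot': array([-0.69213184, -0.14454642,  0.14455774,  0.69221594]), 'contact_force': array([ 0.58978308, -0.24245516,  0.10433889]), 'wrist_torque': array([-0.01365656,  0.0401544 ,  0.02651617]), 'gripper_width': 85.6299298375432}
```

View pics/top0.png

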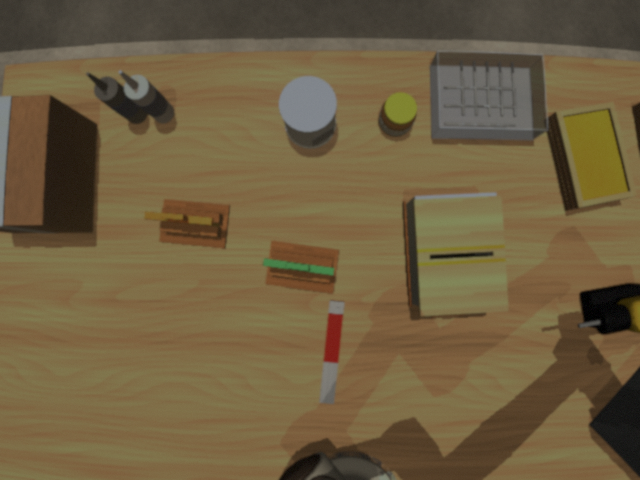

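View pics/side0.png

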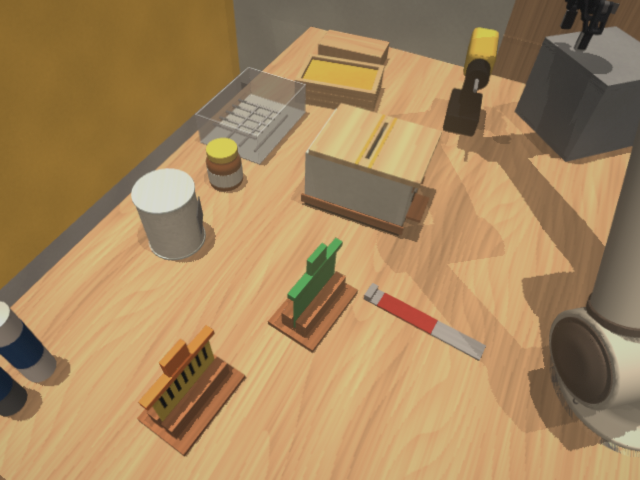

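The top view shows the green divider at about (298,267) in its stand, and the yellow panel at (185,218). The hive roof is around (460,255) with a dark slot from (430,256) to (493,255). The side view agrees: divider at (316,280), slot at (378,140).

```bash
cat > h.py <<'E'
from bench import arm
import cv2,numpy as np
from scipy.optimize import minimize
from scipy.spatial.transform import Rotation as R
C={n:{k:np.array(v,float) for k,v in arm.calibration(n).items() if k in("intrinsics","dist_coeffs","R","t")} for n in("side","top")}
def proj(n,X):
    c=C[n]; return cv2.projectPoints(np.array(X,float).reshape(-1,1,3),cv2.Rodrigues(c["R"])[0],c["t"],c["intrinsics"],c["dist_coeffs"])[0].reshape(-1,2)
def ray(n,uv,z):
    c=C[n]; p=cv2.undistortPoints(np.array(uv,float).reshape(-1,1,2),c["intrinsics"],c["dist_coeffs"]).reshape(-1,2)
    d=np.c_[p,np.ones(len(p))]@c["R"]; o=-c["R"].T@c["t"]
    return o+d*((z-o[2])/d[:,2])[:,None]
def green(im):
    h=cv2.cvtColor(im,cv2.COLOR_RGB2HSV); return cv2.inRange(h,(45,90,40),(90,255,255))>0
E
python3 - <<'E'
from h import *
ims={n:cv2.imread(f"pics/{n}0.png")[...,::-1].copy() for n in C}
G={n:green(ims[n]) for n in C}
for n in C:
    k,l,s,_=cv2.connectedComponentsWithStats(G[n].astype(np.uint8)); i=1+np.argmax(s[1:,4]); G[n]=l==i; print(n,s[i])
def boxes(lo): return [(6,110,lo,100),(14,130,100,112),(10,40,112,146)]
def sil(n,p,z0=10,S=4):
    m=np.zeros((480*S,640*S),np.uint8); c,s=np.cos(p[2]),np.sin(p[2])
    for a,b,l,h in boxes(36):
        X=[(p[0]+c*x-s*y,p[1]+s*x+c*y,z0+z) for x in(-a/2,a/2) for y in(-b/2,b/2) for z in(l,h)]
        q=cv2.convexHull(((proj(n,X)+.5)*S).astype(np.int32)); cv2.fillConvexPoly(m,q,1)
    return cv2.resize(m.astype(np.float32),(640,480),interpolation=cv2.INTER_AREA)
for use in(["top"],["side"],["top","side"]):
    f=lambda p:sum(np.abs(sil(n,(p[0],p[1],p[2]/100))-G[n]).sum() for n in use)
    p0=ray("top",[[298,267]],128)[0]; best=None
    for y0 in(-8,8):
        r=minimize(f,[p0[0],p0[1],y0],method="Nelder-Mead",options=dict(initial_simplex=[[p0[0],p0[1],y0],[p0[0]+8,p0[1],y0],[p0[0],p0[1]+8,y0],[p0[0],p0[1],-y0]],xatol=.05,fatol=.5))
        if best is None or r.fun<best.fun: best=r
    print(use,best.x,best.fun,[G[n].sum() for n in use])
# slot
for n,(u,v,w,h) in dict(top=(422,246,78,20),side=(355,112,50,55)).items():
    g=cv2.cvtColor(ims[n],cv2.COLOR_RGB2GRAY)[v:v+h,u:u+w]; b=(g<70).astype(np.uint8)
    k,l,s,c=cv2.connectedComponentsWithStats(b); i=1+np.argmax(s[1:,4]); ys,xs=np.nonzero(l==i)
    (cx,cy),wh,a=rr=cv2.minAreaRect(np.c_[xs+u,ys+v].astype(np.float32)); pts=cv2.boxPoints(rr)
    print(n,"slot",s[i],(cx,cy),wh,a); print(ray(n,[[cx,cy]],150),ray(n,[[cx,cy]],144)); W=ray(n,pts,150); print(np.round(W,1).tolist())
print("grey ok"); s=arm.read_state(); print(R.from_quat(s["ee_rot"]).as_matrix().round(3))
big=np.hstack([cv2.resize(ims["top"][235:280,415:515],None,fx=4,fy=4),cv2.resize(ims["side"][105:175,300:400],None,fx=4,fy=4)[:180]])
cv2.imwrite("pics/slot.png",big[...,::-1])
E
```

```text
side [ 288  238   54   86 1413]
top [263 259  71  16 504]
['top'] [489.73057921 100.5410446  -13.46685549] 67.375 [np.int64(504)]
['side'] [490.38071906  98.50418269  -9.81541995] 378.1875 [np.int64(1413)]
['top', 'side'] [489.63378476  98.74252485 -11.79980264] 481.9375 [np.int64(504), np.int64(1413)]
top slot [  8   6  63   7 237] (460.9930725097656, 254.86878967285156) (3.836794853210449, 62.124542236328125) 86.98721313476562
[[ 511.05934462 -190.70932743  150.        ]] [[ 511.21600123 -192.26179884  144.        ]]
[[511.4, -135.1, 150.0], [517.5, -246.7, 150.0], [510.7, -247.0, 150.0], [504.7, -135.4, 150.0]]Traceback (most recent call last):
  File "<stdin>", line 23, in <module>
    return _wrapfunc(a, 'argmax', axis=axis, out=out, **kwds)
    return bound(*args, **kwds)
ValueError: attempt to get argmax of an empty sequence
```

Run:
```python
from h import *
ims={n:cv2.imread(f"pics/{n}0.png")[...,::-1].copy() for n in C}
g=cv2.cvtColor(ims["top"],cv2.COLOR_RGB2GRAY).astype(float)
# darkness centroid per column
us=np.arange(435,489); vs=np.arange(246,266)
D=np.clip(110-g[246:266,435:489],0,None); vc=(D*vs[:,None]).sum(0)/D.sum(0)
k=np.polyfit(us,vc,1); print("slot fit",k,"resid",np.std(vc-np.polyval(k,us)))
W=ray("top",[[435,np.polyval(k,435)],[488,np.polyval(k,488)]],150); d=W[0]-W[1]; print(W,"yaw",np.arctan2(-d[0],d[1]))
# yellow lines: saturation
h=cv2.cvtColor(ims["top"],cv2.COLOR_RGB2HSV)[...,1].astype(float)
for lo,hi in((240,252),(257,270)):
    us2=np.arange(425,500); vs2=np.arange(lo,hi); S=h[lo:hi,425:500]; S=np.clip(S-np.median(S,0)-25,0,None)
    vc=(S*vs2[:,None]).sum(0)/np.maximum(S.sum(0),1e-6); ok=S.sum(0)>30; k2=np.polyfit(us2[ok],vc[ok],1)
    W=ray("top",[[425,np.polyval(k2,425)],[461,np.polyval(k2,461)],[499,np.polyval(k2,499)]],150); d=W[0]-W[2]; print("line",k2,ok.sum(),W[1],"yaw",np.arctan2(-d[0],d[1]))
gs=cv2.cvtColor(ims["side"],cv2.COLOR_RGB2GRAY)[112:167,355:405]; b=(gs<100).astype(np.uint8)
k,l,s,c=cv2.connectedComponentsWithStats(b); print(s[1:],c[1:]+[355,112]); 
for ci in c[1:]: print(ray("side",[ci+[355,112]],150))
big=np.hstack([cv2.resize(ims["top"][210:280,410:515],None,fx=4,fy=4),cv2.resize(ims["side"][105:175,340:420],None,fx=4,fy=4)])
cv2.imwrite("pics/slot.png",big[...,::-1])
s=arm.read_state(); print(R.from_quat(s["ee_rot"]).as_matrix().round(3))
```

```text
slot fit [-5.10928033e-02  2.78441671e+02] resid 0.06820307921067914
[[ 508.56305451 -144.21774083  150.        ]
 [ 513.57988799 -239.53609181  150.        ]] yaw 0.05258387931474807
line [-5.07374481e-02  2.71581367e+02] 75 [ 522.87462666 -190.8119913   150.        ] yaw 0.05297147866210163
line [-5.53065273e-02  2.87278596e+02] 75 [ 498.83920057 -190.6420431   150.        ] yaw 0.05592402164668046
[[11 16 17 30 82]
 [ 0 53  4  2  6]] [[374.48780488 143.62195122]
 [356.16666667 165.66666667]]
[[ 510.32296236 -179.01733331  150.        ]]
[[ 515.90814232 -107.94960591  150.        ]]
[[ 0.916 -0.    -0.4  ]
 [ 0.4    0.     0.916]
 [ 0.    -1.     0.   ]]
```

View pics/slot.png

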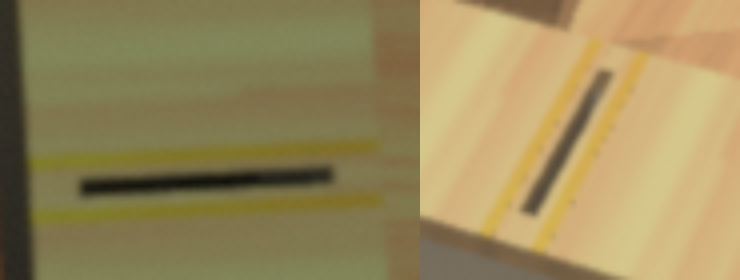

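The slot centre is at about (511,-191) with yaw +0.054. The divider is at about (490,99) with yaw about -0.12. First I lift and turn.

```bash
python3 -m creep '[{"delta_pos":[0,-10,0],"rot":[0,-0.104,0],"jaw":85},{"delta_pos":[0,-10,0],"rot":[0,-0.104,0],"jaw":85},{"delta_pos":[0,-10,0],"rot":[0,-0.104,0],"jaw":85},{"delta_pos":[0,-10,0],"rot":[0,-0.104,0],"jaw":85},{"delta_pos":[0,-10,0],"rot":[0,-0.104,0],"jaw":85},{"delta_pos":[0,-10,0],"rot":[0,-0.104,0],"jaw":85},{"delta_pos":[0,-10,0],"rot":[0,-0.104,0],"jaw":85},{"delta_pos":[0,-10,0],"rot":[0,-0.104,0],"jaw":85},{"delta_pos":[0,-10,0],"rot":[0,-0.104,0],"jaw":85},{"delta_pos":[0,-10,0],"rot":[0,-0.104,0],"jaw":85}]'
```

```text
clock: 1.33
position: [250.1, -572.6, 305.5]
ee_rot: [0.528, 0.471, -0.471, -0.528]
contact_force: [-0.0, -0.2, 0.0]
gripper_width: 84.7
```

```bash
python3 -m creep '[{"delta_pos":[35,0,-8],"rot":[0,0,0],"jaw":85},{"delta_pos":[35,0,-8],"rot":[0,0,0],"jaw":85},{"delta_pos":[35,0,-8],"rot":[0,0,0],"jaw":85},{"delta_pos":[35,0,-8],"rot":[0,0,0],"jaw":85},{"delta_pos":[35,0,-8],"rot":[0,0,0],"jaw":85},{"delta_pos":[35,0,-8],"rot":[0,0,0],"jaw":85},{"delta_pos":[35,0,-8],"rot":[0,0,0],"jaw":85},{"delta_pos":[35,0,-8],"rot":[0,0,0],"jaw":85},{"delta_pos":[35,0,-8],"rot":[0,0,0],"jaw":85},{"delta_pos":[35,0,-8],"rot":[0,0,0],"jaw":85}]'
```

```text
clock: 2.17
position: [371.2, -233.0, 305.4]
ee_rot: [0.529, 0.47, -0.469, -0.529]
contact_force: [1.1, 0.1, 0.3]
gripper_width: 84.9
```

```bash
cat >> h.py <<'E'
def go(x,y,z,yaw,flip=True):
    "remaining motion in tool axes; yaw: thing's yaw, tool z = -(cos,sin)"
    s=arm.read_state(); M=R.from_quat(s["ee_rot"]); t=yaw
    T=R.from_matrix(np.array([[-np.sin(t),np.cos(t),0],[0,0,-1],[-np.cos(t),-np.sin(t),0]]).T)
    rv=(M.inv()*T).as_rotvec(); d=np.array([x,y,z])-s["position"]
    print("t",round(s["clock"],2),"pos",s["position"].round(2),"F",s["contact_force"].round(2),"M",s["wrist_torque"].round(2),"w",round(s["gripper_width"],1))
    print("rot",rv.round(4),"shift now",M.inv().apply(d).round(2),"after rot",T.inv().apply(d).round(2))
E
python3 -m creep '[{"delta_pos":[34,0,-8],"rot":[0,0,0],"jaw":85},{"delta_pos":[34,0,-8],"rot":[0,0,0],"jaw":85},{"delta_pos":[34,0,-8],"rot":[0,0,0],"jaw":85},{"delta_pos":[34,0,-8],"rot":[0,0,0],"jaw":85},{"delta_pos":[34,0,-8],"rot":[0,0,0],"jaw":85},{"delta_pos":[34,0,-8],"rot":[0,0,0],"jaw":85},{"delta_pos":[34,0,-8],"rot":[0,0,0],"jaw":85},{"delta_pos":[34,0,-8],"rot":[0,0,0],"jaw":85},{"delta_pos":[30,0,-6],"rot":[0,0,0],"jaw":85},{"delta_pos":[0,0,0],"rot":[0,0,0],"jaw":85}]'
python3 -c "
from h import *
go(489.8,99.2,200,-0.12)"
```

```text
clock: 3.0
position: [477.9, 60.8, 304.4]
ee_rot: [-0.528, -0.471, 0.47, 0.528]
contact_force: [0.6, -0.0, 0.3]
gripper_width: 84.8
t 3.0 pos [477.91  60.81 304.44] F [ 0.63 -0.03  0.3 ] M [-0.03  0.   -0.  ] w 84.8
rot [0.0001 0.0054 0.0006] shift now [ 39.43 104.47  -7.41] after rot [ 39.54 104.44  -7.21]
```

```bash
python3 -m creep '[{"delta_pos":[10,20,-2],"rot":[0,0.005,0],"jaw":85},{"delta_pos":[10,20,-2],"rot":[0,0,0],"jaw":85},{"delta_pos":[10,20,-2],"rot":[0,0,0],"jaw":85},{"delta_pos":[9.5,20,-1.3],"rot":[0,0,0],"jaw":85},{"delta_pos":[0,15,0],"rot":[0,0,0],"jaw":60},{"delta_pos":[0,0,0],"rot":[0,0,0],"jaw":50},{"delta_pos":[0,0,0],"rot":[0,0,0],"jaw":45},{"delta_pos":[0,0,0],"rot":[0,0,0],"jaw":45},{"delta_pos":[0,0,0],"rot":[0,0,0],"jaw":45},{"delta_pos":[0,0,0],"rot":[0,0,0],"jaw":45}]'
python3 - <<'E'
from h import *
go(489.8,99.2,126,-0.12)
a=arm.get_image("top");b=arm.get_image("side")
cv2.imwrite("pics/pre.png",np.hstack([cv2.resize(a[180:330,220:380],None,fx=2.5,fy=2.5),cv2.resize(b[170:320,220:380],None,fx=2.5,fy=2.5)])[...,::-1])
E
```

```text
clock: 3.83
position: [489.2, 95.2, 211.3]
ee_rot: [0.53, 0.469, -0.467, -0.53]
contact_force: [-0.0, -0.7, -0.8]
gripper_width: 45.3
t 3.83 pos [489.17  95.18 211.34] F [-0.05 -0.71 -0.76] M [ 0.   -0.01 -0.  ] w 45.3
rot [ 0.0022 -0.0043  0.0014] shift now [3.950e+00 8.535e+01 6.000e-02] after rot [ 4.07 85.34 -0.15]
```

View pics/pre.png

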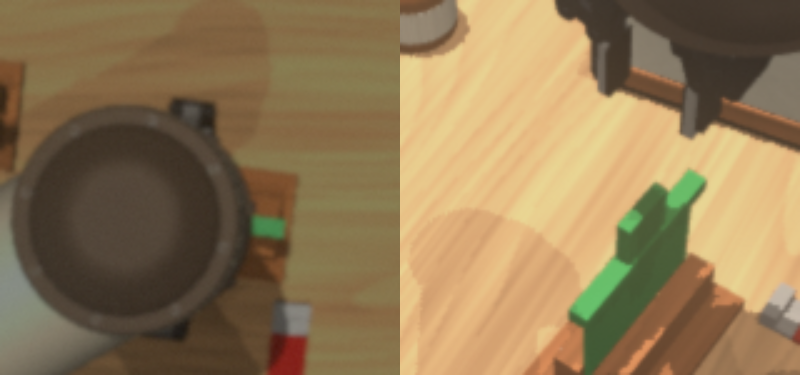

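The fingers straddle the tab (side crop: fingers at about (605,70) and (695,115), tab at (640,215)). Now I descend.

```bash
python3 -m creep '[{"delta_pos":[2,10,0],"rot":[0,-0.004,0],"jaw":45},{"delta_pos":[2,10,0],"rot":[0.002,0,0.001],"jaw":45},{"delta_pos":[0,12,0],"rot":[0,0,0],"jaw":45},{"delta_pos":[0,12,0],"rot":[0,0,0],"jaw":45},{"delta_pos":[0,12,0],"rot":[0,0,0],"jaw":45},{"delta_pos":[0,10,0],"rot":[0,0,0],"jaw":45},{"delta_pos":[0,10,0],"rot":[0,0,0],"jaw":45},{"delta_pos":[0,8,0],"rot":[0,0,0],"jaw":45},{"delta_pos":[0,0,0],"rot":[0,0,0],"jaw":45},{"delta_pos":[0,0,0],"rot":[0,0,0],"jaw":45}]'
python3 -c "
from h import *
go(489.8,99.2,126,-0.12)"
```

```text
clock: 4.77
position: [488.9, 99.0, 125.6]
ee_rot: [-0.529, -0.468, 0.47, 0.529]
contact_force: [-0.5, 0.8, -0.5]
gripper_width: 45.2
t 4.77 pos [488.88  99.   125.61] F [-0.55  0.82 -0.54] M [-0.02  0.01  0.  ] w 45.2
rot [-0.0026  0.0002 -0.0017] shift now [ 0.31 -0.39 -0.89] after rot [ 0.31 -0.39 -0.89]
```

```bash
python3 -m creep '[{"delta_pos":[0,0,-0.8],"rot":[0,0,0],"jaw":30},{"delta_pos":[0,0,0],"rot":[0,0,0],"jaw":20},{"delta_pos":[0,0,0],"rot":[0,0,0],"jaw":16},{"delta_pos":[0,0,0],"rot":[0,0,0],"jaw":14},{"delta_pos":[0,0,0],"rot":[0,0,0],"jaw":12},{"delta_pos":[0,0,0],"rot":[0,0,0],"jaw":11},{"delta_pos":[0,0,0],"rot":[0,0,0],"jaw":10},{"delta_pos":[0,0,0],"rot":[0,0,0],"jaw":8},{"delta_pos":[0,0,0],"rot":[0,0,0],"jaw":4},{"delta_pos":[0,0,0],"rot":[0,0,0],"jaw":0}]'
python3 -c "
from h import *
go(489.8,99.2,126,-0.12)"
```

```text
clock: 5.6
position: [490.0, 99.1, 126.4]
ee_rot: [-0.529, -0.469, 0.47, 0.529]
contact_force: [0.3, -0.5, 2.9]
gripper_width: 7.2
t 5.6 pos [490.05  99.05 126.37] F [ 0.3  -0.49  2.92] M [-0.08 -0.    0.01] w 7.2
rot [-0.0013  0.0002 -0.0008] shift now [0.12 0.37 0.26] after rot [0.12 0.37 0.26]
```

```bash
python3 -m creep '[{"delta_pos":[0,0,0],"rot":[0,0,0],"jaw":0},{"delta_pos":[0,0,0],"rot":[0,0,0],"jaw":0},{"delta_pos":[0,0,0],"rot":[0,0,0],"jaw":0},{"delta_pos":[0,-2,0],"rot":[0,0,0],"jaw":0},{"delta_pos":[0,-2,0],"rot":[0,0,0],"jaw":0},{"delta_pos":[0,-2,0],"rot":[0,0,0],"jaw":0},{"delta_pos":[0,-2,0],"rot":[0,0,0],"jaw":0},{"delta_pos":[0,-2,0],"rot":[0,0,0],"jaw":0},{"delta_pos":[0,0,0],"rot":[0,0,0],"jaw":0},{"delta_pos":[0,0,0],"rot":[0,0,0],"jaw":0}]'
python3 -c "
from h import *
go(489.8,99.2,136,-0.12)"
```

```text
clock: 6.43
position: [489.8, 99.0, 136.1]
ee_rot: [-0.529, -0.468, 0.47, 0.529]
contact_force: [-0.1, -0.1, -1.2]
gripper_width: 7.1
t 6.43 pos [489.75  99.03 136.08] F [-0.09 -0.11 -1.18] M [-0.01  0.01 -0.04] w 7.1
rot [-0.0019 -0.     -0.0008] shift now [ 0.17  0.08 -0.03] after rot [ 0.17  0.08 -0.03]
```

```bash
python3 -m creep '[{"delta_pos":[0,-6,0],"rot":[0,0,0],"jaw":0},{"delta_pos":[0,-8,0],"rot":[0,0,0],"jaw":0},{"delta_pos":[0,-10,0],"rot":[0,0,0],"jaw":0},{"delta_pos":[0,-15,0],"rot":[0,0,0],"jaw":0},{"delta_pos":[0,-20,0],"rot":[0,0,0],"jaw":0},{"delta_pos":[0,-25,0],"rot":[0,0,0],"jaw":0},{"delta_pos":[0,-25,0],"rot":[0,0,0],"jaw":0},{"delta_pos":[0,-25,0],"rot":[0,0,0],"jaw":0},{"delta_pos":[0,-20,0],"rot":[0,0,0],"jaw":0},{"delta_pos":[0,-16,0],"rot":[0,0,0],"jaw":0}]'
python3 - <<'E'
from h import *
go(511,-190.7,306,0.054)
a=arm.get_image("top");b=arm.get_image("side")
cv2.imwrite("pics/lift.png",np.hstack([cv2.resize(a[130:330,220:380],None,fx=2.4,fy=2.4),cv2.resize(b[120:320,220:380],None,fx=2.4,fy=2.4)])[...,::-1])
E
```

```text
clock: 7.27
position: [490.5, 99.1, 309.5]
ee_rot: [0.529, 0.47, -0.468, -0.529]
contact_force: [-0.1, -0.1, -1.1]
gripper_width: 7.3
t 7.27 pos [490.54  99.15 309.48] F [-0.09 -0.09 -1.13] M [ 0.    0.   -0.03] w 7.3
rot [ 0.0018 -0.1739  0.0009] shift now [-285.33    3.28  -54.97] after rot [-290.53    3.48   -4.78]
```

View pics/lift.png

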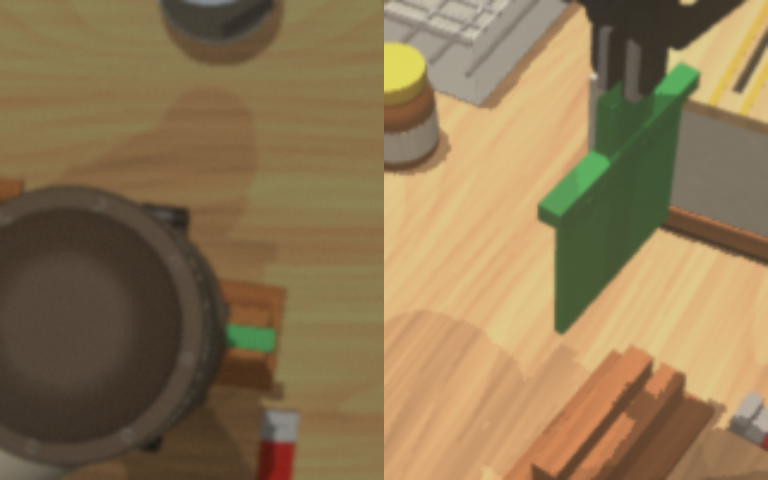

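```bash
python3 -m creep '[{"delta_pos":[0,0,0],"rot":[0,-0.058,0],"jaw":0},{"delta_pos":[0,0,0],"rot":[0,-0.058,0],"jaw":0},{"delta_pos":[0,0,0],"rot":[0,-0.058,0],"jaw":0},{"delta_pos":[-15,0,0],"rot":[0,0,0],"jaw":0},{"delta_pos":[-25,0,0],"rot":[0,0,0],"jaw":0},{"delta_pos":[-32,0,0],"rot":[0,0,0],"jaw":0},{"delta_pos":[-32,0,0],"rot":[0,0,0],"jaw":0},{"delta_pos":[-32,0,0],"rot":[0,0,0],"jaw":0},{"delta_pos":[-32,0,0],"rot":[0,0,0],"jaw":0},{"delta_pos":[-30,0,0],"rot":[0,0,0],"jaw":0}]'
python3 -m creep '[{"delta_pos":[-30,0,0],"rot":[0,0,0],"jaw":0},{"delta_pos":[-25,0,-1],"rot":[0,0,0],"jaw":0},{"delta_pos":[-20,0,-1],"rot":[0,0,0],"jaw":0},{"delta_pos":[-10,0,-1],"rot":[0,0,0],"jaw":0},{"delta_pos":[-5,0,-1],"rot":[0,0,0],"jaw":0},{"delta_pos":[0,0,0],"rot":[0,0,0],"jaw":0},{"delta_pos":[0,0,0],"rot":[0,0,0],"jaw":0},{"delta_pos":[0,0,0],"rot":[0,0,0],"jaw":0},{"delta_pos":[0,0,0],"rot":[0,0,0],"jaw":0},{"delta_pos":[0,0,0],"rot":[0,0,0],"jaw":0}]'
python3 -c "
from h import *
go(511,-190.7,300,0.054)"
```

```text
clock: 8.2
position: [500.0, -100.1, 305.7]
ee_rot: [-0.486, -0.512, 0.514, 0.487]
contact_force: [0.3, 1.2, -1.0]
gripper_width: 7.2
clock: 9.03
position: [509.7, -187.4, 306.4]
ee_rot: [-0.486, -0.513, 0.514, 0.486]
contact_force: [0.6, 0.0, -0.7]
gripper_width: 6.9
t 9.03 pos [ 509.7  -187.42  306.4 ] F [ 0.57  0.04 -0.68] M [ 0.01 -0.01 -0.05] w 6.9
rot [-0.0018  0.0013 -0.0006] shift now [-3.35  6.4  -1.13] after rot [-3.35  6.4  -1.12]
```

```bash
python3 -m creep '[{"delta_pos":[-1.7,5,-0.5],"rot":[0,0,0],"jaw":0},{"delta_pos":[-1.7,5,-0.6],"rot":[0,0.001,0],"jaw":0},{"delta_pos":[0,5,0],"rot":[0,0,0],"jaw":0},{"delta_pos":[0,5,0],"rot":[0,0,0],"jaw":0},{"delta_pos":[0,4,0],"rot":[0,0,0],"jaw":0},{"delta_pos":[0,2,0],"rot":[0,0,0],"jaw":0},{"delta_pos":[0,0,0],"rot":[0,0,0],"jaw":0},{"delta_pos":[0,0,0],"rot":[0,0,0],"jaw":0},{"delta_pos":[0,0,0],"rot":[0,0,0],"jaw":0},{"delta_pos":[0,0,0],"rot":[0,0,0],"jaw":0}]'
python3 - <<'E'
from h import *
go(511,-190.7,266,0.054)
b=arm.get_image("side"); cv2.imwrite("pics/side_h.png",b[...,::-1]); a=arm.get_image("top"); cv2.imwrite("pics/top_h.png",a[...,::-1])
cv2.imwrite("pics/hov.png",np.hstack([cv2.resize(b[20:180,290:450],None,fx=3,fy=3),cv2.resize(a[180:340,400:500],None,fx=3,fy=3)])[...,::-1])
s=arm.read_state()["position"]; G=green(b)
k,l,st,_=cv2.connectedComponentsWithStats(G.astype(np.uint8)); G=l==1+np.argmax(st[1:,4]); print(G.sum(),st[1+np.argmax(st[1:,4])])
# compare edge-line: lower edge corners observed vs predicted from TCP; and slot ends
t=.054;yv=np.array([-np.sin(t),np.cos(t),0]); e=np.array([s[0],s[1],s[2]-116])
print("pred edge ends px",proj("side",[e-55*yv,e+55*yv]).round(1).tolist(),"rail ends top",proj("side",[e-65*yv+[0,0,112],e+65*yv+[0,0,112]]).round(1).tolist())
c=np.array([511,-190.7,150]); print("pred slot ends px",proj("side",[c-57.5*yv,c+57.5*yv]).round(1).tolist())
print("obs slot pts->",ray("side",[[366.25,158],[386.25,123],[376.2,140.5]],150).round(1).tolist())
E
```

```text
clock: 9.87
position: [511.1, -191.6, 280.5]
ee_rot: [-0.486, -0.513, 0.514, 0.487]
contact_force: [0.2, 0.1, -0.5]
gripper_width: 6.7
t 9.87 pos [ 511.07 -191.64  280.54] F [ 0.25  0.11 -0.45] M [-0.03 -0.03 -0.02] w 6.7
rot [-0.0014 -0.001  -0.0008] shift now [ 0.95 14.54 -0.  ] after rot [ 0.94 14.54  0.02]
534 [368  57  34  92 534]
pred edge ends px [[387.1, 116.9], [367.7, 151.2]] rail ends top [[398.3, 60.0], [373.9, 99.2]]
pred slot ends px [[386.2, 122.7], [366.1, 158.6]]
obs slot pts-> [[508.3, -135.0, 150.0], [513.6, -247.2, 150.0], [510.9, -188.9, 150.0]]
```

View pics/hov.png

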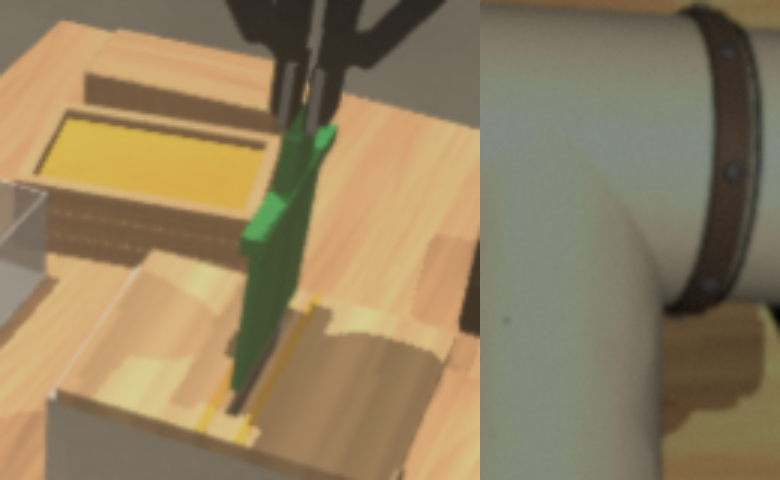

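```bash
cat > fit.py <<'E'
from h import *
def green2(im):
    f=im.astype(int); m=((f[...,1]-f[...,0]>18)&(f[...,1]-f[...,2]>8)).astype(np.uint8); m=cv2.morphologyEx(m,cv2.MORPH_OPEN,np.ones((2,2)))
    k,l,st,_=cv2.connectedComponentsWithStats(m); return l==1+np.argmax(st[1:,4])
def board(e,yaw,tilt,zlo=0,S=6,roi=(300,20,150,160),n="side"):
    u,v,w,h=roi; m=np.zeros((h*S,w*S),np.uint8); M=(R.from_euler("z",yaw)*R.from_euler("x",tilt))
    for a,b,l,hh in((6,110,zlo,100),(14,130,100,112)):
        X=M.apply([(x,y,z) for x in(-a/2,a/2) for y in(-b/2,b/2) for z in(l,hh)])+e
        cv2.fillConvexPoly(m,cv2.convexHull(((proj(n,X)-[u,v]+.5)*S).astype(np.int32)),1)
    return cv2.resize(m.astype(np.float32),(w,h),interpolation=cv2.INTER_AREA)
def fit(im,pos,yaw=.054,zlo=0,roi=(300,20,150,160),fixz=None):
    u,v,w,h=roi; G=green2(im)[v:v+h,u:u+w].astype(float)
    e0=np.array([pos[0],pos[1],pos[2]-116])
    # ignore region of tab (above rail): mask pixels near tab
    c=proj("side",[e0+[0,0,130]])[0]-[u,v]; ign=np.zeros(G.shape,np.uint8)
    M=R.from_euler("z",yaw)
    X=M.apply([(x,y,z) for x in(-14,14) for y in(-32,32) for z in(116,175)])+e0
    cv2.fillConvexPoly(ign,cv2.convexHull((proj("side",X)-[u,v]).astype(np.int32)),1); keep=1-ign
    f=lambda p:(np.abs(board(e0+[p[0],p[1],p[2]],yaw+p[3]/50,p[4]/50,zlo,roi=roi)-G)*keep).sum()+.5*(p[3]**2)
    r=minimize(f,np.zeros(5),method="Nelder-Mead",options=dict(initial_simplex=np.vstack([np.zeros(5),3*np.eye(5)]),maxiter=500,xatol=.03,fatol=.2))
    print("fit d",r.x[:3].round(2),"yaw",round(yaw+r.x[3]/50,3),"tilt",round(r.x[4]/50,3),"cost",r.fun.round(1),"start",f(np.zeros(5)),"area",G.sum())
    return r.x,e0
E
python3 - <<'E'
from fit import *
im=cv2.imread("pics/side_h.png")[...,::-1].copy()
x,e0=fit(im,[511.07,-191.64,280.54])
# slot in the side view: line fit by darkness
im0=cv2.imread("pics/side0.png")[...,::-1].copy(); g=cv2.cvtColor(im0,cv2.COLOR_RGB2GRAY).astype(float)
c=np.array([511,-190.7,150])
def slotmask(p,S=6):
    m=np.zeros((60*S,50*S),np.uint8); M=R.from_euler("z",.054); X=M.apply([(a,b,0) for a,b in((-4,-57.5),(4,-57.5),(4,57.5),(-4,57.5))])+c+[p[0],p[1],0]
    cv2.fillConvexPoly(m,((proj("side",X)-[352,112]+.5)*S).astype(np.int32),1); return cv2.resize(m.astype(np.float32),(50,60),interpolation=cv2.INTER_AREA)
D=np.clip((145-g[112:172,352:402])/90,0,1)
r=minimize(lambda p:((slotmask(p)-D)**2).sum(),[0,0],method="Nelder-Mead",options=dict(initial_simplex=[[0,0],[3,0],[0,3]],xatol=.02)); print("slot side",c[:2]+r.x,r.fun)
E
```

```text
fit d [ 14.11 -17.53   2.51] yaw 0.286 tilt -0.043 cost 279.9 start 832.6388895530254 area 278.0
slot side [ 511.5625  -194.73125] 76.40682133842031
```

Run:
```python
from fit import *
import fit as F
im=cv2.imread("pics/side_h.png")[...,::-1].copy()
print(im[120,374],im[130,375],im[105,380],im[140,372], im[110,395])
h=cv2.cvtColor(im,cv2.COLOR_RGB2HSV); print(h[120,374],h[140,372])
def g3(im):
    f=im.astype(int); m=((f[...,1]-f[...,0]>6)&(f[...,1]-f[...,2]>6)).astype(np.uint8); m[:,:360]=0;m[:,410:]=0;m[170:]=0
    k,l,st,_=cv2.connectedComponentsWithStats(m,connectivity=4); i=1+np.argmax(st[1:,4]); print(st[i]); return l==i
F.green2=g3
for y in(0,.03):
    x,e0=F.fit(im,[511.07,-191.64,280.54],yaw=.054+y)
m=arm.masks_of("side","divider_tab"); print([(round(d["p"],2),d["pixels"].sum(),(d["pixels"]&g3(im)).sum()) for d in m])
```

```text
[69 85 52] [68 82 50] [67 79 48] [68 82 52] [213 164 114]
[45 99 85] [44 93 82]
[ 367   55   35   95 1216]
fit d [ 1.51 -3.24  2.9 ] yaw 0.081 tilt -0.02 cost 56.3 start 144.2500005979091 area 1216.0
[ 367   55   35   95 1216]
fit d [ 1.08 -0.67  2.42] yaw 0.082 tilt 0.014 cost 63.4 start 104.74999982863665 area 1216.0
[ 367   55   35   95 1216]
[(0.64, np.int64(1344), np.int64(1205))]
```

```bash
python3 -m creep '[{"delta_pos":[0.5,3,0],"rot":[0,0,0],"jaw":0},{"delta_pos":[0,3,0],"rot":[0,0,0],"jaw":0},{"delta_pos":[0,2,0],"rot":[0,0,0],"jaw":0},{"delta_pos":[0,1.5,0],"rot":[0,0,0],"jaw":0},{"delta_pos":[0,1,0],"rot":[0,0,0],"jaw":0},{"delta_pos":[0,1,0],"rot":[0,0,0],"jaw":0},{"delta_pos":[0,0.5,0],"rot":[0,0,0],"jaw":0},{"delta_pos":[0,0,0],"rot":[0,0,0],"jaw":0},{"delta_pos":[0,0,0],"rot":[0,0,0],"jaw":0},{"delta_pos":[0,0,0],"rot":[0,0,0],"jaw":0}]'
python3 -c "
from h import *
go(511,-190.7,266,0.054)"
```

```text
clock: 10.85
position: [510.9, -191.1, 268.3]
ee_rot: [-0.486, -0.512, 0.514, 0.487]
contact_force: [-0.3, -0.5, -0.4]
gripper_width: 6.9
t 10.85 pos [ 510.92 -191.12  268.29] F [-0.3  -0.52 -0.37] M [-0.02 -0.02 -0.02] w 6.9
rot [-0.0019 -0.001  -0.0007] shift now [ 0.42  2.29 -0.11] after rot [ 0.41  2.29 -0.1 ]
```

```bash
python3 -m creep '[{"delta_pos":[0,0.5,0],"rot":[0,0,0],"jaw":0},{"delta_pos":[0,0.5,0],"rot":[0,0,0],"jaw":0},{"delta_pos":[0,0.5,0],"rot":[0,0,0],"jaw":0},{"delta_pos":[0,0.5,0],"rot":[0,0,0],"jaw":0},{"delta_pos":[0,0.4,0],"rot":[0,0,0],"jaw":0},{"delta_pos":[0,0.4,0],"rot":[0,0,0],"jaw":0},{"delta_pos":[0,0.2,0],"rot":[0,0,0],"jaw":0},{"delta_pos":[0,0,0],"rot":[0,0,0],"jaw":0},{"delta_pos":[0,0,0],"rot":[0,0,0],"jaw":0},{"delta_pos":[0,0,0],"rot":[0,0,0],"jaw":0}]'
python3 -c "
from h import *
go(511,-190.7,266,0.054)"
```

```text
clock: 11.68
position: [510.8, -191.1, 265.2]
ee_rot: [-0.486, -0.512, 0.514, 0.487]
contact_force: [-0.2, -0.0, -0.0]
gripper_width: 7.1
t 11.68 pos [ 510.84 -191.1   265.22] F [-0.25 -0.02 -0.01] M [ 0.05  0.04 -0.02] w 7.1
rot [-0.0021 -0.001  -0.0006] shift now [ 0.39 -0.78 -0.18] after rot [ 0.39 -0.78 -0.18]
```

```bash
python3 -m creep '[{"delta_pos":[0,0.4,0],"rot":[0,0,0],"jaw":0},{"delta_pos":[0,0.4,0],"rot":[0,0,0],"jaw":0},{"delta_pos":[0,0.4,0],"rot":[0,0,0],"jaw":0},{"delta_pos":[0,0.4,0],"rot":[0,0,0],"jaw":0},{"delta_pos":[0,0.4,0],"rot":[0,0,0],"jaw":0},{"delta_pos":[0,0,0],"rot":[0,0,0],"jaw":0},{"delta_pos":[0,0,0],"rot":[0,0,0],"jaw":0},{"delta_pos":[0,0,0],"rot":[0,0,0],"jaw":0},{"delta_pos":[0,0,0],"rot":[0,0,0],"jaw":0},{"delta_pos":[0,0,0],"rot":[0,0,0],"jaw":0}]'
python3 -c "
from h import *
go(511,-190.7,266,0.054)"
```

```text
clock: 12.52
position: [510.9, -191.1, 263.2]
ee_rot: [-0.486, -0.512, 0.514, 0.487]
contact_force: [0.5, 0.3, -0.6]
gripper_width: 7.0
t 12.52 pos [ 510.85 -191.12  263.2 ] F [ 0.52  0.32 -0.59] M [0.03 0.02 0.01] w 7.0
rot [-0.0021 -0.001  -0.0007] shift now [ 0.41 -2.8  -0.16] after rot [ 0.41 -2.8  -0.17]
```

```bash
python3 -m creep '[{"delta_pos":[0,0.5,0],"rot":[0,0,0],"jaw":0},{"delta_pos":[0,0.5,0],"rot":[0,0,0],"jaw":0},{"delta_pos":[0,0.5,0],"rot":[0,0,0],"jaw":0},{"delta_pos":[0,0.5,0],"rot":[0,0,0],"jaw":0},{"delta_pos":[0,0.5,0],"rot":[0,0,0],"jaw":0},{"delta_pos":[0,0,0],"rot":[0,0,0],"jaw":0},{"delta_pos":[0,0,0],"rot":[0,0,0],"jaw":0},{"delta_pos":[0,0,0],"rot":[0,0,0],"jaw":0},{"delta_pos":[0,0,0],"rot":[0,0,0],"jaw":0},{"delta_pos":[0,0,0],"rot":[0,0,0],"jaw":0}]'
python3 -c "
from h import *
go(511,-190.7,266,0.054)"
```

```text
clock: 13.35
position: [510.8, -191.1, 260.7]
ee_rot: [-0.486, -0.512, 0.514, 0.487]
contact_force: [0.7, 0.3, -1.0]
gripper_width: 7.1
t 13.35 pos [ 510.82 -191.11  260.72] F [ 0.75  0.34 -1.01] M [ 0.01  0.04 -0.08] w 7.1
rot [-0.0021 -0.001  -0.0006] shift now [ 0.4  -5.28 -0.19] after rot [ 0.4  -5.28 -0.2 ]
```

```bash
python3 -m creep '[{"delta_pos":[0,0.5,0],"rot":[0,0,0],"jaw":0},{"delta_pos":[0,0.5,0],"rot":[0,0,0],"jaw":0},{"delta_pos":[0,0.5,0],"rot":[0,0,0],"jaw":0},{"delta_pos":[0,0.5,0],"rot":[0,0,0],"jaw":0},{"delta_pos":[0,0.5,0],"rot":[0,0,0],"jaw":0},{"delta_pos":[0,0.5,0],"rot":[0,0,0],"jaw":0},{"delta_pos":[0,0,0],"rot":[0,0,0],"jaw":0},{"delta_pos":[0,0,0],"rot":[0,0,0],"jaw":0},{"delta_pos":[0,0,0],"rot":[0,0,0],"jaw":0},{"delta_pos":[0,0,0],"rot":[0,0,0],"jaw":0}]'
python3 - <<'E'
from fit import *
go(511,-190.7,266,0.054)
b=arm.get_image("side"); cv2.imwrite("pics/in1.png",cv2.resize(b[40:190,300:450],None,fx=4,fy=4)[...,::-1])
E
```

```text
clock: 14.18
position: [510.8, -191.1, 257.7]
ee_rot: [-0.486, -0.512, 0.514, 0.487]
contact_force: [0.3, 0.0, -0.1]
gripper_width: 7.2
t 14.18 pos [ 510.84 -191.13  257.73] F [ 0.28  0.02 -0.12] M [ 0.03 -0.02 -0.03] w 7.2
rot [-0.002  -0.001  -0.0007] shift now [ 0.42 -8.27 -0.17] after rot [ 0.42 -8.27 -0.19]
```

View pics/in1.png

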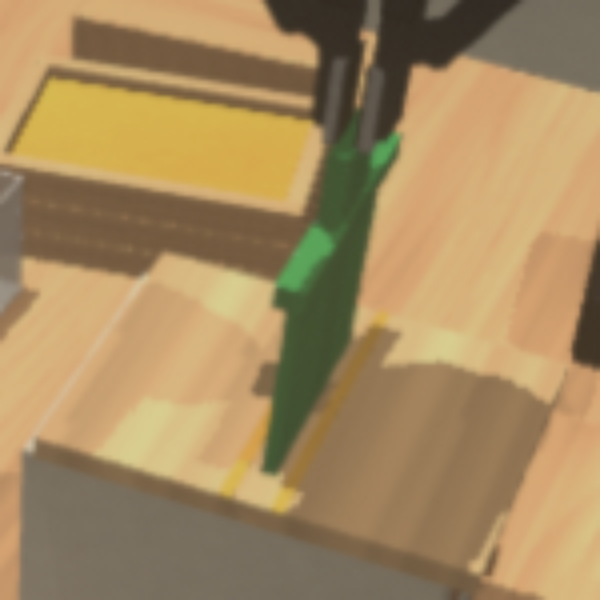

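The blade is in the slot: its near end sits at crop (272,470), midway between the yellow lines, with no force. On to the seal, slowly.

```bash
python3 -m creep '[{"delta_pos":[0,1,0],"rot":[0,0,0],"jaw":0},{"delta_pos":[0,1,0],"rot":[0,0,0],"jaw":0},{"delta_pos":[0,1,0],"rot":[0,0,0],"jaw":0},{"delta_pos":[0,1,0],"rot":[0,0,0],"jaw":0},{"delta_pos":[0,1,0],"rot":[0,0,0],"jaw":0},{"delta_pos":[0,1,0],"rot":[0,0,0],"jaw":0},{"delta_pos":[0,0,0],"rot":[0,0,0],"jaw":0},{"delta_pos":[0,0,0],"rot":[0,0,0],"jaw":0},{"delta_pos":[0,0,0],"rot":[0,0,0],"jaw":0},{"delta_pos":[0,0,0],"rot":[0,0,0],"jaw":0}]' | egrep 'pos|force'
python3 -m creep '[{"delta_pos":[0,0.4,0],"rot":[0,0,0],"jaw":0},{"delta_pos":[0,0.4,0],"rot":[0,0,0],"jaw":0},{"delta_pos":[0,0.4,0],"rot":[0,0,0],"jaw":0},{"delta_pos":[0,0.4,0],"rot":[0,0,0],"jaw":0},{"delta_pos":[0,0.4,0],"rot":[0,0,0],"jaw":0},{"delta_pos":[0,0.4,0],"rot":[0,0,0],"jaw":0},{"delta_pos":[0,0.4,0],"rot":[0,0,0],"jaw":0},{"delta_pos":[0,0,0],"rot":[0,0,0],"jaw":0},{"delta_pos":[0,0,0],"rot":[0,0,0],"jaw":0},{"delta_pos":[0,0,0],"rot":[0,0,0],"jaw":0}]' | egrep 'pos|force'
```

```text
position: [510.8, -191.1, 251.8]
contact_force: [0.2, -0.0, -1.1]
position: [510.8, -191.1, 248.9]
contact_force: [0.2, 0.6, 1.0]
```

```bash
python3 -m creep '[{"delta_pos":[0,0.4,0],"rot":[0,0,0],"jaw":0},{"delta_pos":[0,0.4,0],"rot":[0,0,0],"jaw":0},{"delta_pos":[0,0.4,0],"rot":[0,0,0],"jaw":0},{"delta_pos":[0,0.4,0],"rot":[0,0,0],"jaw":0},{"delta_pos":[0,0.4,0],"rot":[0,0,0],"jaw":0},{"delta_pos":[0,0,0],"rot":[0,0,0],"jaw":0},{"delta_pos":[0,0,0],"rot":[0,0,0],"jaw":0},{"delta_pos":[0,0,0],"rot":[0,0,0],"jaw":0},{"delta_pos":[0,0,0],"rot":[0,0,0],"jaw":0},{"delta_pos":[0,0,0],"rot":[0,0,0],"jaw":0}]'
python3 -c "
from h import *
go(511,-190.7,166,0.054)"
```

```text
clock: 16.73
position: [510.8, -191.1, 246.9]
ee_rot: [-0.486, -0.512, 0.514, 0.487]
contact_force: [-0.8, -0.5, -0.4]
gripper_width: 7.3
t 16.73 pos [ 510.81 -191.12  246.91] F [-0.82 -0.45 -0.39] M [ 0.    0.01 -0.02] w 7.3
rot [-0.0021 -0.001  -0.0006] shift now [ 0.46 80.91 -0.38] after rot [ 0.41 80.91 -0.21]
```

```bash
python3 -m creep '[{"delta_pos":[0,0.4,0],"rot":[0,0,0],"jaw":0},{"delta_pos":[0,0.4,0],"rot":[0,0,0],"jaw":0},{"delta_pos":[0,0.4,0],"rot":[0,0,0],"jaw":0},{"delta_pos":[0,0.4,0],"rot":[0,0,0],"jaw":0},{"delta_pos":[0,0.4,0],"rot":[0,0,0],"jaw":0},{"delta_pos":[0,0.4,0],"rot":[0,0,0],"jaw":0},{"delta_pos":[0,0,0],"rot":[0,0,0],"jaw":0},{"delta_pos":[0,0,0],"rot":[0,0,0],"jaw":0},{"delta_pos":[0,0,0],"rot":[0,0,0],"jaw":0},{"delta_pos":[0,0,0],"rot":[0,0,0],"jaw":0}]'
python3 -c "
from h import *
go(511,-190.7,166,0.054)"
```

```text
clock: 17.57
position: [510.8, -191.1, 244.5]
ee_rot: [-0.486, -0.512, 0.514, 0.487]
contact_force: [0.1, 0.6, 0.3]
gripper_width: 7.3
t 17.57 pos [ 510.81 -191.1   244.52] F [0.08 0.63 0.32] M [-0.   -0.03  0.01] w 7.3
rot [-0.0021 -0.001  -0.0007] shift now [ 0.44 78.52 -0.38] after rot [ 0.39 78.52 -0.21]
```

```bash
python3 -m creep '[{"delta_pos":[0,0.4,0],"rot":[0,0,0],"jaw":0},{"delta_pos":[0,0.4,0],"rot":[0,0,0],"jaw":0},{"delta_pos":[0,0.4,0],"rot":[0,0,0],"jaw":0},{"delta_pos":[0,0.4,0],"rot":[0,0,0],"jaw":0},{"delta_pos":[0,0.4,0],"rot":[0,0,0],"jaw":0},{"delta_pos":[0,0,0],"rot":[0,0,0],"jaw":0},{"delta_pos":[0,0,0],"rot":[0,0,0],"jaw":0},{"delta_pos":[0,0,0],"rot":[0,0,0],"jaw":0},{"delta_pos":[0,0,0],"rot":[0,0,0],"jaw":0},{"delta_pos":[0,0,0],"rot":[0,0,0],"jaw":0}]'
python3 -c "
from h import *
go(511,-190.7,166,0.054)"
```

```text
clock: 18.4
position: [510.9, -191.2, 242.7]
ee_rot: [-0.486, -0.512, 0.514, 0.487]
contact_force: [-0.3, -0.4, 1.2]
gripper_width: 6.9
t 18.4 pos [ 510.94 -191.21  242.73] F [-0.34 -0.39  1.23] M [-0.07 -0.08  0.07] w 6.9
rot [-0.0016 -0.001  -0.0009] shift now [ 0.58 76.73 -0.21] after rot [ 0.51 76.73 -0.09]
```

```bash
python3 -m creep '[{"delta_pos":[0,0.4,0],"rot":[0,0,0],"jaw":0},{"delta_pos":[0,0.4,0],"rot":[0,0,0],"jaw":0},{"delta_pos":[0,0.4,0],"rot":[0,0,0],"jaw":0},{"delta_pos":[0,0.4,0],"rot":[0,0,0],"jaw":0},{"delta_pos":[0,0.4,0],"rot":[0,0,0],"jaw":0},{"delta_pos":[0,0,0],"rot":[0,0,0],"jaw":0},{"delta_pos":[0,0,0],"rot":[0,0,0],"jaw":0},{"delta_pos":[0,0,0],"rot":[0,0,0],"jaw":0},{"delta_pos":[0,0,0],"rot":[0,0,0],"jaw":0},{"delta_pos":[0,0,0],"rot":[0,0,0],"jaw":0}]'
python3 -c "
from h import *
go(511,-190.7,166,0.054)"
```

```text
clock: 19.23
position: [510.7, -191.1, 240.4]
ee_rot: [-0.486, -0.512, 0.514, 0.487]
contact_force: [-0.5, 0.7, 2.9]
gripper_width: 7.0
t 19.23 pos [ 510.74 -191.13  240.4 ] F [-0.48  0.67  2.9 ] M [-0.05 -0.04  0.06] w 7.0
rot [-0.0023 -0.001  -0.0006] shift now [ 0.46 74.4  -0.45] after rot [ 0.42 74.4  -0.28]
```

```bash
python3 -m creep '[{"delta_pos":[0,0.4,0],"rot":[0,0,0],"jaw":0},{"delta_pos":[0,0.4,0],"rot":[0,0,0],"jaw":0},{"delta_pos":[0,0.4,0],"rot":[0,0,0],"jaw":0},{"delta_pos":[0,0.4,0],"rot":[0,0,0],"jaw":0},{"delta_pos":[0,0.4,0],"rot":[0,0,0],"jaw":0},{"delta_pos":[0,0,0],"rot":[0,0,0],"jaw":0},{"delta_pos":[0,0,0],"rot":[0,0,0],"jaw":0},{"delta_pos":[0,0,0],"rot":[0,0,0],"jaw":0},{"delta_pos":[0,0,0],"rot":[0,0,0],"jaw":0},{"delta_pos":[0,0,0],"rot":[0,0,0],"jaw":0}]'
python3 -c "
from h import *
go(511,-190.7,166,0.054)"
```

```text
clock: 20.07
position: [510.6, -191.0, 238.3]
ee_rot: [-0.486, -0.512, 0.514, 0.487]
contact_force: [-0.0, -0.5, 2.3]
gripper_width: 6.7
t 20.07 pos [ 510.65 -191.05  238.27] F [-0.01 -0.46  2.28] M [-0.01 -0.06  0.03] w 6.7
rot [-0.0026 -0.0011 -0.0004] shift now [ 0.36 72.27 -0.55] after rot [ 0.33 72.27 -0.37]
```

```bash
python3 -m creep '[{"delta_pos":[0,0.4,0],"rot":[0,0,0],"jaw":0},{"delta_pos":[0,0.4,0],"rot":[0,0,0],"jaw":0},{"delta_pos":[0,0.4,0],"rot":[0,0,0],"jaw":0},{"delta_pos":[0,0.4,0],"rot":[0,0,0],"jaw":0},{"delta_pos":[0,0.4,0],"rot":[0,0,0],"jaw":0},{"delta_pos":[0,0.4,0],"rot":[0,0,0],"jaw":0},{"delta_pos":[0,0.4,0],"rot":[0,0,0],"jaw":0},{"delta_pos":[0,0,0],"rot":[0,0,0],"jaw":0},{"delta_pos":[0,0,0],"rot":[0,0,0],"jaw":0},{"delta_pos":[0,0,0],"rot":[0,0,0],"jaw":0}]'
python3 -c "
from h import *
go(511,-190.7,166,0.054)"
```

```text
clock: 20.9
position: [510.7, -191.1, 235.6]
ee_rot: [-0.486, -0.512, 0.514, 0.487]
contact_force: [-0.2, -0.8, 2.1]
gripper_width: 6.9
t 20.9 pos [ 510.75 -191.11  235.6 ] F [-0.16 -0.83  2.11] M [-0.05 -0.07  0.01] w 6.9
rot [-0.0023 -0.0011 -0.0006] shift now [ 0.44 69.6  -0.44] after rot [ 0.4  69.6  -0.28]
```

```bash
python3 -m creep '[{"delta_pos":[0,0.5,0],"rot":[0,0,0],"jaw":0},{"delta_pos":[0,0.5,0],"rot":[0,0,0],"jaw":0},{"delta_pos":[0,0.5,0],"rot":[0,0,0],"jaw":0},{"delta_pos":[0,0.5,0],"rot":[0,0,0],"jaw":0},{"delta_pos":[0,0.5,0],"rot":[0,0,0],"jaw":0},{"delta_pos":[0,0.5,0],"rot":[0,0,0],"jaw":0},{"delta_pos":[0,0.5,0],"rot":[0,0,0],"jaw":0},{"delta_pos":[0,0,0],"rot":[0,0,0],"jaw":0},{"delta_pos":[0,0,0],"rot":[0,0,0],"jaw":0},{"delta_pos":[0,0,0],"rot":[0,0,0],"jaw":0}]'
python3 -c "
from h import *
go(511,-190.7,166,0.054)"
```

```text
clock: 21.73
position: [510.7, -191.1, 232.1]
ee_rot: [-0.486, -0.512, 0.514, 0.487]
contact_force: [-0.1, 0.1, 1.8]
gripper_width: 7.0
t 21.73 pos [ 510.72 -191.1   232.11] F [-0.11  0.11  1.78] M [ 0.02 -0.11 -0.04] w 7.0
rot [-0.0023 -0.001  -0.0006] shift now [ 0.43 66.11 -0.45] after rot [ 0.39 66.11 -0.3 ]
```

```bash
python3 -m creep '[{"delta_pos":[0,0.8,0],"rot":[0,0,0],"jaw":0},{"delta_pos":[0,0.8,0],"rot":[0,0,0],"jaw":0},{"delta_pos":[0,0.8,0],"rot":[0,0,0],"jaw":0},{"delta_pos":[0,0.8,0],"rot":[0,0,0],"jaw":0},{"delta_pos":[0,0.8,0],"rot":[0,0,0],"jaw":0},{"delta_pos":[0,0.8,0],"rot":[0,0,0],"jaw":0},{"delta_pos":[0,0.8,0],"rot":[0,0,0],"jaw":0},{"delta_pos":[0,0.8,0],"rot":[0,0,0],"jaw":0},{"delta_pos":[0,0,0],"rot":[0,0,0],"jaw":0},{"delta_pos":[0,0,0],"rot":[0,0,0],"jaw":0}]' | egrep 'pos|forc'
```

```text
position: [510.7, -191.1, 225.7]
contact_force: [-0.1, 0.4, 1.0]
```

```bash
python3 -m creep '[{"delta_pos":[0,1,0],"rot":[0,0,0],"jaw":0},{"delta_pos":[0,1,0],"rot":[0,0,0],"jaw":0},{"delta_pos":[0,1,0],"rot":[0,0,0],"jaw":0},{"delta_pos":[0,1,0],"rot":[0,0,0],"jaw":0},{"delta_pos":[0,1,0],"rot":[0,0,0],"jaw":0},{"delta_pos":[0,1,0],"rot":[0,0,0],"jaw":0},{"delta_pos":[0,1,0],"rot":[0,0,0],"jaw":0},{"delta_pos":[0,1,0],"rot":[0,0,0],"jaw":0},{"delta_pos":[0,0,0],"rot":[0,0,0],"jaw":0},{"delta_pos":[0,0,0],"rot":[0,0,0],"jaw":0}]' | egrep 'pos|forc'
```

```text
position: [510.7, -191.1, 217.6]
contact_force: [0.2, -0.1, 1.7]
```

```bash
python3 -m creep '[{"delta_pos":[0,1,0],"rot":[0,0,0],"jaw":0},{"delta_pos":[0,1,0],"rot":[0,0,0],"jaw":0},{"delta_pos":[0,1,0],"rot":[0,0,0],"jaw":0},{"delta_pos":[0,1,0],"rot":[0,0,0],"jaw":0},{"delta_pos":[0,1,0],"rot":[0,0,0],"jaw":0},{"delta_pos":[0,1,0],"rot":[0,0,0],"jaw":0},{"delta_pos":[0,1,0],"rot":[0,0,0],"jaw":0},{"delta_pos":[0,1,0],"rot":[0,0,0],"jaw":0},{"delta_pos":[0,0,0],"rot":[0,0,0],"jaw":0},{"delta_pos":[0,0,0],"rot":[0,0,0],"jaw":0}]' | egrep 'pos|forc'; python3 -c "
from h import *
go(511,-190.7,166,0.054)"
```

```text
position: [510.6, -191.1, 209.6]
contact_force: [0.7, -0.7, 0.9]
t 24.23 pos [ 510.64 -191.13  209.64] F [ 0.71 -0.68  0.85] M [-0.01 -0.2   0.07] w 7.0
rot [-0.0024 -0.0011 -0.0005] shift now [ 0.44 43.64 -0.49] after rot [ 0.41 43.64 -0.39]
```

```bash
python3 -m creep '[{"delta_pos":[0,1.1,0],"rot":[0,0,0],"jaw":0},{"delta_pos":[0,1.1,0],"rot":[0,0,0],"jaw":0},{"delta_pos":[0,1.1,0],"rot":[0,0,0],"jaw":0},{"delta_pos":[0,1.1,0],"rot":[0,0,0],"jaw":0},{"delta_pos":[0,1.1,0],"rot":[0,0,0],"jaw":0},{"delta_pos":[0,1.1,0],"rot":[0,0,0],"jaw":0},{"delta_pos":[0,1.1,0],"rot":[0,0,0],"jaw":0},{"delta_pos":[0,1.1,0],"rot":[0,0,0],"jaw":0},{"delta_pos":[0,1.1,0],"rot":[0,0,0],"jaw":0},{"delta_pos":[0,1.1,0],"rot":[0,0,0],"jaw":0}]' | egrep 'pos|forc'
```

```text
position: [510.7, -191.2, 198.7]
contact_force: [1.5, -0.3, 1.8]
```

```bash
python3 -m creep '[{"delta_pos":[0,1.1,0],"rot":[0,0,0],"jaw":0},{"delta_pos":[0,1.1,0],"rot":[0,0,0],"jaw":0},{"delta_pos":[0,1.1,0],"rot":[0,0,0],"jaw":0},{"delta_pos":[0,1.1,0],"rot":[0,0,0],"jaw":0},{"delta_pos":[0,1.1,0],"rot":[0,0,0],"jaw":0},{"delta_pos":[0,1.1,0],"rot":[0,0,0],"jaw":0},{"delta_pos":[0,1.1,0],"rot":[0,0,0],"jaw":0},{"delta_pos":[0,1.1,0],"rot":[0,0,0],"jaw":0},{"delta_pos":[0,1.1,0],"rot":[0,0,0],"jaw":0},{"delta_pos":[0,1.1,0],"rot":[0,0,0],"jaw":0}]' | egrep 'pos|forc'
```

```text
position: [510.7, -191.2, 187.7]
contact_force: [1.0, -0.8, 2.7]
```

```bash
python3 -m creep '[{"delta_pos":[0,1,0],"rot":[0,0,0],"jaw":0},{"delta_pos":[0,1,0],"rot":[0,0,0],"jaw":0},{"delta_pos":[0,1,0],"rot":[0,0,0],"jaw":0},{"delta_pos":[0,1,0],"rot":[0,0,0],"jaw":0},{"delta_pos":[0,1,0],"rot":[0,0,0],"jaw":0},{"delta_pos":[0,1,0],"rot":[0,0,0],"jaw":0},{"delta_pos":[0,1,0],"rot":[0,0,0],"jaw":0},{"delta_pos":[0,1,0],"rot":[0,0,0],"jaw":0},{"delta_pos":[0,1,0],"rot":[0,0,0],"jaw":0},{"delta_pos":[0,0,0],"rot":[0,0,0],"jaw":0}]' | egrep 'pos|forc'; python3 -c "
from h import *
go(511,-190.7,166,0.054)"
```

```text
position: [510.5, -191.1, 178.5]
contact_force: [0.9, 0.1, 1.1]
t 26.73 pos [ 510.54 -191.11  178.5 ] F [0.85 0.1  1.11] M [ 0.05 -0.31  0.  ] w 6.5
rot [-0.0025 -0.001  -0.0005] shift now [ 0.39 12.5  -0.51] after rot [ 0.39 12.5  -0.48]
```

```bash
python3 -m creep '[{"delta_pos":[0,1,0],"rot":[0,0,0],"jaw":0},{"delta_pos":[0,1,0],"rot":[0,0,0],"jaw":0},{"delta_pos":[0,1,0],"rot":[0,0,0],"jaw":0},{"delta_pos":[0,1,0],"rot":[0,0,0],"jaw":0},{"delta_pos":[0,0.7,0],"rot":[0,0,0],"jaw":0},{"delta_pos":[0,0.7,0],"rot":[0,0,0],"jaw":0},{"delta_pos":[0,0.6,0],"rot":[0,0,0],"jaw":0},{"delta_pos":[0,0.5,0],"rot":[0,0,0],"jaw":0},{"delta_pos":[0,0.5,0],"rot":[0,0,0],"jaw":0},{"delta_pos":[0,0,0],"rot":[0,0,0],"jaw":0}]' | egrep 'pos|forc'
```

```text
position: [510.6, -191.2, 171.7]
contact_force: [1.0, -0.2, 1.3]
```

```bash
python3 -m creep '[{"delta_pos":[0,0.4,0],"rot":[0,0,0],"jaw":0},{"delta_pos":[0,0.4,0],"rot":[0,0,0],"jaw":0},{"delta_pos":[0,0.4,0],"rot":[0,0,0],"jaw":0},{"delta_pos":[0,0.4,0],"rot":[0,0,0],"jaw":0},{"delta_pos":[0,0.4,0],"rot":[0,0,0],"jaw":0},{"delta_pos":[0,0.4,0],"rot":[0,0,0],"jaw":0},{"delta_pos":[0,0,0],"rot":[0,0,0],"jaw":0},{"delta_pos":[0,0,0],"rot":[0,0,0],"jaw":0},{"delta_pos":[0,0,0],"rot":[0,0,0],"jaw":0},{"delta_pos":[0,0,0],"rot":[0,0,0],"jaw":0}]' | egrep 'pos|forc'
```

```text
position: [510.6, -191.2, 169.4]
contact_force: [2.2, -0.1, 1.8]
```

```bash
python3 -m creep '[{"delta_pos":[0,0.3,0],"rot":[0,0,0],"jaw":0},{"delta_pos":[0,0.3,0],"rot":[0,0,0],"jaw":0},{"delta_pos":[0,0.3,0],"rot":[0,0,0],"jaw":0},{"delta_pos":[0,0.3,0],"rot":[0,0,0],"jaw":0},{"delta_pos":[0,0.3,0],"rot":[0,0,0],"jaw":0},{"delta_pos":[0,0,0],"rot":[0,0,0],"jaw":0},{"delta_pos":[0,0,0],"rot":[0,0,0],"jaw":0},{"delta_pos":[0,0,0],"rot":[0,0,0],"jaw":0},{"delta_pos":[0,0,0],"rot":[0,0,0],"jaw":0},{"delta_pos":[0,0,0],"rot":[0,0,0],"jaw":0}]' | egrep 'pos|forc'; python3 -c "
from h import *
go(511,-190.7,166,0.054)"
```

```text
position: [510.6, -191.2, 167.9]
contact_force: [1.2, 0.3, 2.1]
t 29.23 pos [ 510.63 -191.16  167.86] F [1.24 0.25 2.06] M [ 0.02 -0.4  -0.  ] w 7.1
rot [-0.0022 -0.0009 -0.0006] shift now [ 0.44  1.86 -0.4 ] after rot [ 0.44  1.86 -0.39]
```

```bash
python3 -m creep '[{"delta_pos":[0,0.3,0],"rot":[0,0,0],"jaw":0},{"delta_pos":[0,0.3,0],"rot":[0,0,0],"jaw":0},{"delta_pos":[0,0.3,0],"rot":[0,0,0],"jaw":0},{"delta_pos":[0,0.3,0],"rot":[0,0,0],"jaw":0},{"delta_pos":[0,0.3,0],"rot":[0,0,0],"jaw":0},{"delta_pos":[0,0,0],"rot":[0,0,0],"jaw":0},{"delta_pos":[0,0,0],"rot":[0,0,0],"jaw":0},{"delta_pos":[0,0,0],"rot":[0,0,0],"jaw":0},{"delta_pos":[0,0,0],"rot":[0,0,0],"jaw":0},{"delta_pos":[0,0,0],"rot":[0,0,0],"jaw":0}]' | egrep 'pos|forc'
```

```text
position: [510.7, -191.2, 166.4]
contact_force: [0.8, 1.0, 1.2]
```

```bash
python3 -m creep '[{"delta_pos":[0,0.3,0],"rot":[0,0,0],"jaw":0},{"delta_pos":[0,0.3,0],"rot":[0,0,0],"jaw":0},{"delta_pos":[0,0.3,0],"rot":[0,0,0],"jaw":0},{"delta_pos":[0,0.3,0],"rot":[0,0,0],"jaw":0},{"delta_pos":[0,0,0],"rot":[0,0,0],"jaw":0},{"delta_pos":[0,0,0],"rot":[0,0,0],"jaw":0},{"delta_pos":[0,0,0],"rot":[0,0,0],"jaw":0},{"delta_pos":[0,0,0],"rot":[0,0,0],"jaw":0},{"delta_pos":[0,0,0],"rot":[0,0,0],"jaw":0},{"delta_pos":[0,0,0],"rot":[0,0,0],"jaw":0}]' | egrep 'pos|forc'
```

```text
position: [510.7, -191.2, 165.5]
contact_force: [0.7, 1.5, 5.3]
```

```bash
python3 -m creep '[{"delta_pos":[0,0.3,0],"rot":[0,0,0],"jaw":0},{"delta_pos":[0,0.3,0],"rot":[0,0,0],"jaw":0},{"delta_pos":[0,0.3,0],"rot":[0,0,0],"jaw":0},{"delta_pos":[0,0,0],"rot":[0,0,0],"jaw":0},{"delta_pos":[0,0,0],"rot":[0,0,0],"jaw":0},{"delta_pos":[0,0,0],"rot":[0,0,0],"jaw":0},{"delta_pos":[0,0,0],"rot":[0,0,0],"jaw":0},{"delta_pos":[0,0,0],"rot":[0,0,0],"jaw":0},{"delta_pos":[0,0,0],"rot":[0,0,0],"jaw":0},{"delta_pos":[0,0,0],"rot":[0,0,0],"jaw":0}]' | egrep 'pos|forc'
python3 - <<'E'
from h import *
go(511,-190.7,166,0.054)
b=arm.get_image("side"); cv2.imwrite("pics/home.png",cv2.resize(b[40:190,300:450],None,fx=4,fy=4)[...,::-1])
E
```

```text
position: [510.8, -191.2, 165.0]
contact_force: [-0.5, 1.7, 6.3]
t 31.73 pos [ 510.82 -191.2   165.04] F [-0.53  1.68  6.31] M [ 0.45 -0.01  0.05] w 7.1
rot [-0.0014 -0.0007 -0.001 ] shift now [ 0.49 -0.96 -0.2 ] after rot [ 0.49 -0.96 -0.21]
```

View pics/home.png

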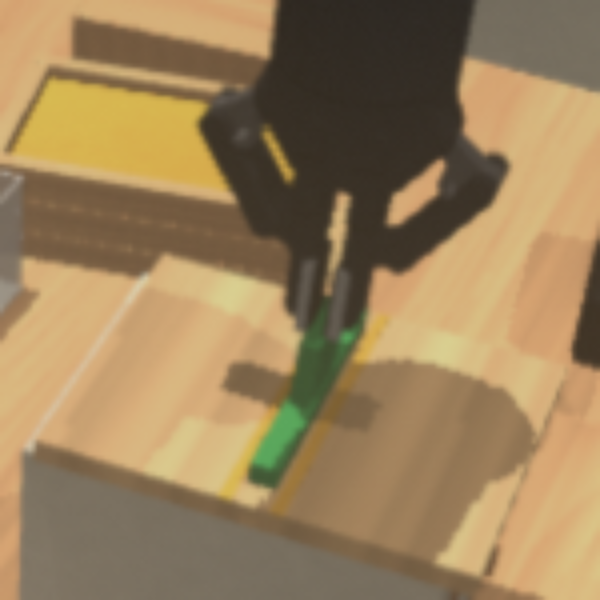

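The rail is down (near end at crop (262,475)). A moment of Mx = +0.45 N m with about 7 N says the +y end bears first, so I level it slightly while pressing gently.

```bash
python3 -m creep '[{"delta_pos":[0,0.1,0],"rot":[0,0,-0.003],"jaw":0},{"delta_pos":[0,0.1,0],"rot":[0,0,-0.003],"jaw":0},{"delta_pos":[0,0.1,0],"rot":[0,0,-0.003],"jaw":0},{"delta_pos":[0,0,0],"rot":[0,0,0],"jaw":0},{"delta_pos":[0,0,0],"rot":[0,0,0],"jaw":0},{"delta_pos":[0,0,0],"rot":[0,0,0],"jaw":0},{"delta_pos":[0,0,0],"rot":[0,0,0],"jaw":0},{"delta_pos":[0,0,0],"rot":[0,0,0],"jaw":0},{"delta_pos":[0,0,0],"rot":[0,0,0],"jaw":0},{"delta_pos":[0,0,0],"rot":[0,0,0],"jaw":0}]' | egrep 'pos|forc'
python3 -c "
from h import *
go(511,-190.7,166,0.054)"
```

```text
position: [510.9, -191.0, 164.9]
contact_force: [-0.2, 2.0, 7.3]
t 32.62 pos [ 510.93 -191.01  164.88] F [-0.23  1.99  7.26] M [0.68 0.02 0.05] w 7.4
rot [-0.0011 -0.0007  0.0082] shift now [ 0.31 -1.12 -0.08] after rot [ 0.3  -1.12 -0.09]
```

The moment is better explained by a side force (Fy ≈ 2 N acting well below the wrist) than by tilt. I undo the turn and relieve y.

```bash
python3 -m creep '[{"delta_pos":[0.2,0,0],"rot":[0,0,0.003],"jaw":0},{"delta_pos":[0.2,0,0],"rot":[0,0,0.003],"jaw":0},{"delta_pos":[0.2,0,0],"rot":[0,0,0.003],"jaw":0},{"delta_pos":[0,0,0],"rot":[0,0,0],"jaw":0},{"delta_pos":[0,0,0],"rot":[0,0,0],"jaw":0},{"delta_pos":[0,0,0],"rot":[0,0,0],"jaw":0},{"delta_pos":[0,0,0],"rot":[0,0,0],"jaw":0},{"delta_pos":[0,0,0],"rot":[0,0,0],"jaw":0},{"delta_pos":[0,0,0],"rot":[0,0,0],"jaw":0},{"delta_pos":[0,0,0],"rot":[0,0,0],"jaw":0}]' | egrep 'pos|forc'
python3 -c "
from h import *
go(511,-190.7,166,0.054)"
```

```text
position: [511.0, -191.2, 165.0]
contact_force: [2.0, -0.2, 6.8]
t 33.45 pos [ 510.97 -191.17  165.01] F [ 2.   -0.21  6.84] M [-0.08 -0.09  0.03] w 6.7
rot [-0.001  -0.0006 -0.002 ] shift now [ 0.46 -0.99 -0.06] after rot [ 0.46 -0.99 -0.06]
```

```bash
python3 -m creep '[{"delta_pos":[0,0.3,0],"rot":[0,0,0],"jaw":0},{"delta_pos":[0,0.3,0],"rot":[0,0,0],"jaw":0},{"delta_pos":[0,0.3,0],"rot":[0,0,0],"jaw":0},{"delta_pos":[0,0,0],"rot":[0,0,0],"jaw":0},{"delta_pos":[0,0,0],"rot":[0,0,0],"jaw":0},{"delta_pos":[0,0,0],"rot":[0,0,0],"jaw":0},{"delta_pos":[0,0,0],"rot":[0,0,0],"jaw":0},{"delta_pos":[0,0,0],"rot":[0,0,0],"jaw":0},{"delta_pos":[0,0,0],"rot":[0,0,0],"jaw":0},{"delta_pos":[0,0,0],"rot":[0,0,0],"jaw":0}]' | egrep 'pos|forc'
python3 -c "
from h import *
go(511,-190.7,166,0.054)"
```

```text
position: [511.1, -191.2, 164.5]
contact_force: [-0.0, -0.3, 8.8]
t 34.28 pos [ 511.07 -191.17  164.53] F [-0.04 -0.26  8.77] M [0.01 0.13 0.01] w 7.1
rot [-0.0006 -0.0005 -0.0021] shift now [ 0.47 -1.47  0.05] after rot [ 0.47 -1.47  0.05]
```

```bash
python3 -m creep '[{"delta_pos":[0,0,0],"rot":[0,0,0],"jaw":9},{"delta_pos":[0,0,0],"rot":[0,0,0],"jaw":12},{"delta_pos":[0,0,0],"rot":[0,0,0],"jaw":16},{"delta_pos":[0,0,0],"rot":[0,0,0],"jaw":22},{"delta_pos":[0,0,0],"rot":[0,0,0],"jaw":30},{"delta_pos":[0,0,0],"rot":[0,0,0],"jaw":40},{"delta_pos":[0,0,0],"rot":[0,0,0],"jaw":45},{"delta_pos":[0,0,0],"rot":[0,0,0],"jaw":45},{"delta_pos":[0,0,0],"rot":[0,0,0],"jaw":45},{"delta_pos":[0,0,0],"rot":[0,0,0],"jaw":45}]' | egrep 'pos|forc|wid'
python3 -m creep '[{"delta_pos":[0,-2,0],"rot":[0,0,0],"jaw":45},{"delta_pos":[0,-4,0],"rot":[0,0,0],"jaw":45},{"delta_pos":[0,-8,0],"rot":[0,0,0],"jaw":45},{"delta_pos":[0,-12,0],"rot":[0,0,0],"jaw":45},{"delta_pos":[0,-15,0],"rot":[0,0,0],"jaw":45},{"delta_pos":[0,-20,0],"rot":[0,0,0],"jaw":45},{"delta_pos":[0,-20,0],"rot":[0,0,0],"jaw":45},{"delta_pos":[0,-15,0],"rot":[0,0,0],"jaw":45},{"delta_pos":[0,-8,0],"rot":[0,0,0],"jaw":45},{"delta_pos":[0,0,0],"rot":[0,0,0],"jaw":45}]' | egrep 'pos|forc|wid'
python3 - <<'E'
from h import *
b=arm.get_image("side"); a=arm.get_image("top"); cv2.imwrite("pics/side_end.png",b[...,::-1])
cv2.imwrite("pics/end.png",np.hstack([cv2.resize(b[90:190,300:430],None,fx=4,fy=4)[:400],cv2.resize(b[210:460,100:370],(280,400))])[...,::-1])
t=.054;yv=np.array([-np.sin(t),np.cos(t),0]);c=np.array([510.9,-191.2,162]); print("home rail top ends", proj("side",[c-65*yv,c+65*yv,c-65*yv+[0,0,5],c+65*yv+[0,0,5]]).round(1).tolist())
E
```

```text
position: [510.5, -190.6, 163.0]
contact_force: [-0.5, 0.3, -0.1]
gripper_width: 44.9
position: [511.9, -190.8, 269.8]
contact_force: [-0.0, 0.2, 0.9]
gripper_width: 44.7
home rail top ends [[388.5, 115.2], [365.6, 155.8], [388.8, 113.0], [365.9, 153.6]]
```

View pics/end.png

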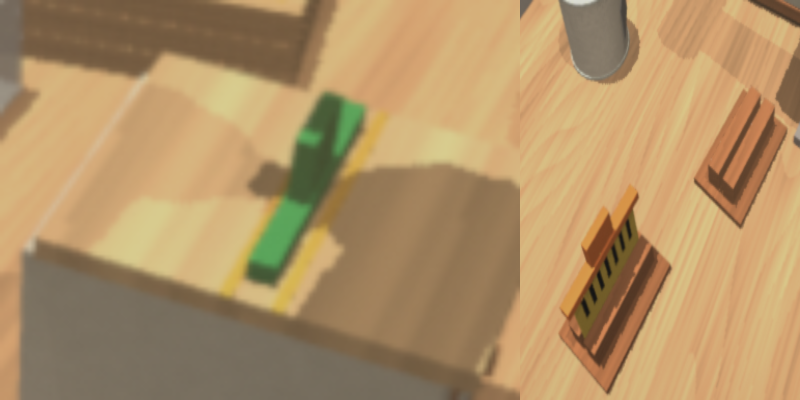

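The rail's ends appear at (365.7,155.5) and (388.7,116) px. A rail seated home should show at (365.6,155.8) and (388.5,115.2), so it is home and level. The yellow panel is untouched.

```bash
python3 -c "
from bench import arm
print(arm.job_done(), arm.read_state()['clock'])"
```

```text
the job is handed in; nothing more can be done
the job is handed in; nothing more can be done
```

The green divider is in the hive with its top rail home on the roof. I let go, backed the gripper off upward, and handed the job in at about 36 s of the 72 s allowed.

**How it went:**
- **Finding the slot:** the lower edge entered on the first descent with no contact force.
- **Passing the seal:** the highest reading was 2.9 N, about 4 N once the board's weight is counted. The blade then slid down with a steady drag of about 2–3 N.
- **Seating the rail:** it met the roof at about the expected height, and the load rose at about the foam's rate as I pressed. The highest force I read on the hive was about 9 N; readings came only at the end of each move.

**Last checks:**
- **Rail position:** after release, both rail ends appeared within about 1 px of where a seated rail should show in the side camera.
- **Gripper:** it was open and about 105 mm above the release height, with force readings of 1 N or less.
- **Yellow panel and stand:** both looked undisturbed.

**What disagreed:**
- **Camera fits:** they differed by 2–4 mm along the slot, and one fit of the held board from a single view was poor. I went by feel and force there.
- **Levelling turn:** at first contact I took a side force for tilt and made a small turn the wrong way. I undid it, and the moment fell to about zero before I let go.
- **Jaw width:** it read about 7 mm on the 10 mm tab throughout, but the grip held.

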